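# Vent the air test stand and work its quick-coupler sleeve

## Task

Vent the compressed-air line by pulling the red valve knob out until it clicks into its outer detent. With the knob out, pull the steel spring sleeve of the quick coupler back as far as it goes and let go of it there, so that it snaps forward by itself. Then push the red knob fully home to restore the air, and leave the tools lying about where they are.

Things in the scene. Friction and masses are not known exactly. Their poses are not given: they have to be found in the camera images.
- sleeve_center (a point): Centre of the steel sleeve, on the coupler's axis, moves with it. Sleeve 44 mm long, 36 mm diameter; a 43 mm diameter lip at its rear end (16 to 22 mm behind this point) for fingers to push on. z: along the axis to the mouth, 35 deg above level; y: level, across; x: square to both, 35 deg from straight down. Reach in with the fingers pointing along x, closing along y.
- sleeve (a joint): How far the sleeve is pulled back, along -z of sleeve_center, m: 0 home (forward), 0.014 fully back at its stop. Spring return, 5 N at home to 12 N fully back; let go, it returns in about 0.2 s. With the sleeve home, a fixed brass nose (30 mm diameter) ends 36 mm ahead of its centre and a fixed brass collar (41 mm) begins 40 mm behind it.
- coupler_stand: Fixed stand, origin under its 160 x 170 mm base, z up. Mouth points to +x and up; sleeve centre (home) 115 mm above the origin. Blue post (44 mm wide, 72 mm high, x -72 to -36 mm) holds the rear. Yellow 12 mm guard hoop: top bar along y at x 22, z 195 mm, y -74 to 74; legs down to x 66. It blocks an upright gripper over the sleeve: lean the gripper back to -x.
- knob_center (a point): Centre of the red valve knob, moves with it; z up. Knob 34 mm diameter from 4 mm below to 10 mm above this point, narrowing to 28 mm at 10 mm below; top 12 mm above. Stem 12 mm diameter. With the knob in, the grey box top (80 x 75 mm) is 30 mm below this point and a 28 mm diameter gland 26 mm below.
- valve_knob (a joint): How far the knob is pulled straight up, m: 0 fully in (air on), 0.018 fully out in its detent (vented). Sprung to both ends with the balance half-way; about 6 N to move it either way over the hump.
- valve_box: Grey vent valve box bolted to the table, 60 mm high on a 110 x 100 mm foot, origin at the centre of its underside, z up. A gauge on its -x side and a brass port on its +x side reach 62 mm out; the knob stands on top at the centre.
- screwdriver: Loose screwdriver lying at the left side, about 200 mm long; leave alone.
- hammer: Loose hammer lying at the right side, about 260 mm long; leave alone.
- wrench: Loose steel wrench lying at the left side, about 180 mm long; leave alone.
- socket_a: Loose steel socket standing, 32 mm diameter, 42 mm high, origin under its centre; leave alone.
- socket_b: Loose steel socket standing, 26 mm diameter, 42 mm high, origin under its centre; leave alone.
- spray_can: Loose green can standing at the back, 60 mm diameter, 150 mm high, origin under its centre; leave alone.
- pliers: Loose pliers with red handles lying between the stand and the valve, about 160 mm long; leave alone.
Not all that is in view belongs to the job. Leave any turquoise look-alike of the coupler_stand alone.

How it is judged:
By the outcome, as a careful person would: the job done as asked, in the order asked, and still so for the second after the job is handed in, with the robot touching nothing.
It also fails if it takes over 58 s, if anything falls off the work surface, if the arm or the gripper's body presses on something with over 40 N, if the wrist force passes 120 N, or if a joint passes its speed limit or range.

## Robot

A 6-joint arm with a two-finger parallel gripper is mounted at the origin on the work surface. World frame = base frame: x ahead of the robot, y to its left, z up, the work surface at z = 0. Lengths are in m, angles in rad, forces in N, time in s.
With the tool pointing down it reaches from about 0.325 to 0.85 m from the base axis. Payload 4.4 kg.
Tool frame: the origin (TCP) lies at the very end of the fingers, on their centre line; the grasp point (between the pads) lies 19 mm behind it; z points along the fingers, x is the direction in which the jaws open and shut, and the axes are right-handed (so a half turn about z gives the same grasp; the last joint's range is limited). The gripper opens to 94 mm and grips with 3 to 60 N. Pads are 16 mm wide; open, the fingers measure 119 mm over their backs; the gripper's body (75 mm by 177 mm) begins 78 mm behind the grasp point.
Start: joints at [1.067, 0.207, 1.542, -0, 1.393, -0.15], TCP at [0.199, 0.539, 0.166] pointing down, gripper open.
Joint ranges: [-2.73, 2.73], [-0.86, 2.22], [0.23, 2.46], [-1.11, 4.25], [0.08, 2.63], [-2.82, 2.82]. Speed limits (rad/s): [2.79, 2.79, 3.14, 3.14, 3.14, 3.14].

## Interface

Orientations are given as a unit quaternion [w, x, y, z].
In Python, from station import manip gives the robot as it stands.
- The arm moves only by the tool play_rows, never from a script. Its argument "motion" is a list of rows, each a list of 7 numbers: the turn, a rotation vector about the world's x, y, z in degrees, then the shift along the world's x, y, z in mm, then the opening, from 0 (shut) to 1 (fully open). A call has 1 to 8 rows; each row is the pose to reach, as a shift and turn from the pose commanded when the call began; what a row does not reach only later rows make up. A row lasts 1/12 s, in which the tool goes at most 41.7 mm and 7.16 degrees, less where a joint would pass 70% of its speed; a pose out of reach is approached as far as the arm can. A call with a gripper value outside its range is refused whole. The fingers move at their own pace and stop on an object; "squeeze" is the grip in N (left out, the last holds). Time passes only in rows, so rows that repeat a pose let the fingers close. It gives the time, the measured TCP pose, the force and the opening at its end, in the units of the state.
- manip.read_state(): the state, without advancing time (a new reading comes with each control period).
- manip.camera(name): name is "scene" or "top" or "wrist"; returns the picture (384x512x3 uint8, blue, green, red); there is no depth.
- manip.camera_model(name): a dict with "mtx" (3x3 intrinsics, pixels), "dist" ([k1, k2, p1, p2, k3] as OpenCV has them; the pictures are not rectified), "rvec" (rotation vector, rad) and "tvec" (3), from world to camera coordinates, as OpenCV has them; the wrist camera has in their place "T_tool_cam" (4x4, takes a point from camera to tool coordinates, whose origin is the TCP and whose axes are the tool frame's). Camera axes: x right, y down, z forward; pixel columns grow to the right and rows downward; lengths in m; the calibration is good to about 2 mm. A picture is of the moment at which its call begins: read the wrist's pose just before it. camera_model takes no time and is no camera call.
- manip.finish_job(): hands the job in, once; it reports no verdict.
Trained networks look in the newest picture that a camera, given by its name, has taken for a name from the list of things; names that differ only in an ending like _2 or _b are one class to them, and where a whole thing is asked for, a point or a joint stands for the part that bears it (a point fixed in the world has none). Each returns a list of dicts, best first, with "conf" (0 to 1); they miss things now and then, are a little off and sometimes report something else, mostly with a low value. They report only what shows in the picture. A call takes as long as a camera call. They do not tell look-alikes from the thing itself.
- manip.trace(label, camera): "mask" (384x512 bool, what is visible of it) and "extent" ([left, top, right, bottom] in pixels, round what is visible of it).
- manip.pinpoint(label, camera): "uv" ([column, row] in pixels: a listed point, or the origin of a listed thing).
The state is a dict: "clock": time; "joint_pos": joint angles; "joint_velocities": joint speeds; "tau": joint torques, N m; "tool_pos": TCP position; "eef_rot": TCP orientation; "force": force on the tool from outside, world axes, zero at the start; "wrist_torque": the same for the moment, N m; "grip_width": opening from 0.0 (shut) to 1.0 (fully open).
Only numpy, scipy, OpenCV 4.12 (cv2) and the standard library are available. Lean on these libraries where they do the work, as an engineer would, in place of code of your own. Each camera call takes 0.05 s, during which the arm holds its last target.

## Working session

There is one attempt and no reset: what is moved stays moved. The work goes in short steps, Python scripts to look and compute and a tool call to move; the robot and the scene stay as the last step left them, time stands still between calls to the robot, and variables do not carry over. Pictures are saved under pics/ and viewed, and the job is handed in when it is done.

Besides the shell and the picture viewer there is one more tool, called after ">>>" as a command line: name --pt "numbers of a row" for each row, then --argument value for the rest. play_rows: Moves the arm, as the interface text tells. Its arguments: {"type":"object","properties":{"motion":{"type":"array"},"squeeze":{"type":"number"}},"required":["motion"]}

```bash
ls; mkdir -p pics
cat > h.py <<'E'
import numpy as np, cv2, json
from station import manip
E
python3 - <<'E'
from h import *
s=manip.read_state(); print(s)
for c in ['scene','top','wrist']:
    im=manip.camera(c); cv2.imwrite(f'pics/{c}0.png',im)
    for l in ['sleeve_center','knob_center','coupler_stand','valve_box','pliers','spray_can']:
        r=manip.pinpoint(l,c)
        print(c,l,[(np.round(d['uv']).tolist(),round(d['conf'],2)) for d in r[:4]])
    print(c,manip.camera_model(c))
a=np.hstack([cv2.imread('pics/scene0.png'),cv2.imread('pics/top0.png')])
E
```

```text
pics
{'clock': 0.0, 'joint_pos': array([ 1.06650110e+00,  2.07396918e-01,  1.54295810e+00, -1.22672918e-05,
        1.39345290e+00, -1.50490274e-01]), 'joint_velocities': array([ 0.00067839, -0.00054627, -0.0001678 ,  0.00012217,  0.00049481,
        0.0007961 ]), 'tau': array([-6.48176610e-04, -3.70894182e+01, -2.81407928e+01,  6.98308856e-02,
        3.62463109e-02, -1.94121085e-04]), 'tool_pos': array([0.1987976 , 0.53859857, 0.16510202]), 'eef_rot': array([ 4.95166751e-04,  8.20507737e-01,  5.71634347e-01, -9.90810512e-04]), 'force': array([-0.33746493,  0.09696536,  0.04348297]), 'wrist_torque': array([ 0.03539214, -0.0129604 ,  0.03418101]), 'grip_width': 0.9982216999980164}
scene sleeve_center [([96.0, 169.0], 0.73), ([173.0, 241.0], 0.63)]
scene knob_center [([172.0, 240.0], 0.58), ([324.0, 183.0], 0.56)]
scene coupler_stand [([108.0, 199.0], 0.75), ([182.0, 272.0], 0.66)]
scene valve_box [([317.0, 206.0], 0.78)]
scene pliers [([229.0, 214.0], 0.62), ([372.0, 169.0], 0.62)]
scene spray_can [([334.0, 280.0], 0.98)]
scene {'mtx': array([[349.04313115,   0.        , 255.62483699
[... 992 characters left out ...]

wrist knob_center []
wrist coupler_stand []
wrist valve_box []
wrist pliers []
wrist spray_can []
wrist {'mtx': array([[279.42841359,   0.        , 257.95687417],
       [  0.        , 279.42841359, 191.89916737],
       [  0.        ,   0.        ,   1.        ]]), 'dist': array([0.01220435, 0.        , 0.        , 0.        , 0.        ]), 'T_tool_cam': array([[ 9.99999711e-01,  7.44875530e-04, -1.54852365e-04,
         1.70547081e-04],
       [-6.69418467e-04,  9.58185404e-01,  2.86147310e-01,
        -8.35888791e-02],
       [ 3.61521405e-04, -2.86147124e-01,  9.58185625e-01,
        -2.18231126e-01],
       [ 0.00000000e+00,  0.00000000e+00,  0.00000000e+00,
         1.00000000e+00]])}
```

View pics/scene0.png

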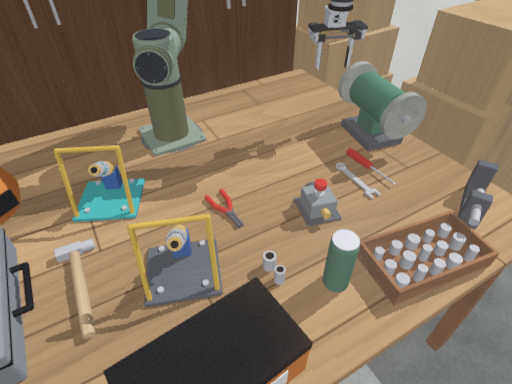

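View pics/top0.png

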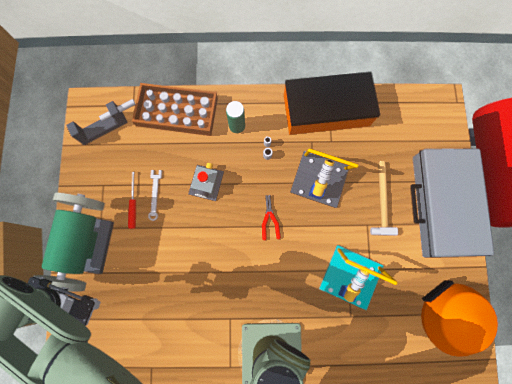

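```bash
cat >> h.py <<'E'
def cam(n):
    m=manip.camera_model(n); R=cv2.Rodrigues(m['rvec'])[0]; return m['mtx'],m['dist'],R,np.array(m['tvec'])
def ray(n,uv,m=None):
    K,D,R,t=cam(n) if m is None else m
    p=cv2.undistortPoints(np.array([[uv]],float),K,D)[0,0]
    d=R.T@np.array([p[0],p[1],1]); return -R.T@t, d/np.linalg.norm(d)
def tri(rays):
    A=np.zeros((3,3));b=np.zeros(3)
    for c,d in rays:
        P=np.eye(3)-np.outer(d,d);A+=P;b+=P@c
    x=np.linalg.solve(A,b); return x,[np.linalg.norm((np.eye(3)-np.outer(d,d))@(x-c))*1000 for c,d in rays]
def onz(n,uv,z,m=None):
    c,d=ray(n,uv,m); return c+d*(z-c[2])/d[2]
def proj(n,p,m=None):
    K,D,R,t=cam(n) if m is None else m
    return cv2.projectPoints(np.array(p,float).reshape(-1,3),cv2.Rodrigues(R)[0],t,K,D)[0].reshape(-1,2)
def wcam(s):
    from scipy.spatial.transform import Rotation as Ro
    m=manip.camera_model('wrist'); q=s['eef_rot']
    T=np.eye(4);T[:3,:3]=Ro.from_quat([q[1],q[2],q[3],q[0]]).as_matrix();T[:3,3]=s['tool_pos']
    T=T@m['T_tool_cam']; R=T[:3,:3].T; return m['mtx'],m['dist'],R,-R@T[:3,3]
E
python3 - <<'E'
from h import *
print('sleeve',tri([ray('top',(324,169)),ray('scene',(173,241))]))
print('knob',tri([ray('top',(204,178)),ray('scene',(324,183))]))
print('box',onz('top',(207,185),0),onz('scene',(317,206),0))
print('stand',onz('top',(319,180),0),onz('scene',(182,272),0))
t=cv2.imread('pics/top0.png')[135:220,280:370]; s=cv2.imread('pics/scene0.png')[205:310,120:230]
cv2.imwrite('pics/c0.png',np.hstack([cv2.resize(t,(400,400*85//90),interpolation=2),cv2.resize(s,(400,400*105//110),interpolation=2)[:377]]))
E
```

```text
sleeve (array([ 0.58312081, -0.18353872,  0.11489262]), [np.float64(4.881209386540455), np.float64(4.881209386540356)])
knob (array([0.5706596 , 0.21952834, 0.09202502]), [np.float64(9.449132381745457), np.float64(9.449132381745313)])
box [0.56162677 0.21310409 0.        ] [0.56366549 0.2267629  0.        ]
stand [ 0.57433631 -0.18200434  0.        ] [ 5.80991104e-01 -1.85517237e-01  1.11022302e-16]
```

View pics/c0.png

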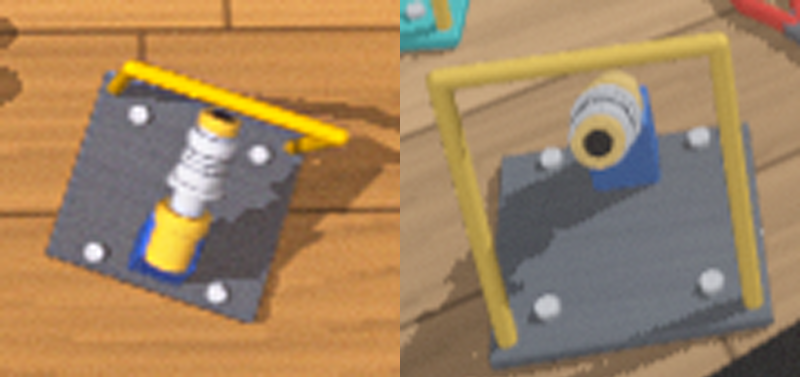

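Run:
```python
from h import *
from scipy.optimize import least_squares
M={n:cam(n) for n in('top','scene')}
obs=[('top',(-80,85),None,(290.6,192)),('top',(-80,-85),None,(336.8,207.5)),('top',(80,85),None,(304.8,151.9)),
('top',(22,74),195,(309.3,149.6)),('top',(22,-74),195,(357.7,165.9)),
('scene',(22,-74),195,(129.6,226.5)),('scene',(22,74),195,(208.6,215.5)),
('scene',(80,-85),None,(145.3,305.4)),('scene',(80,85),None,(221.8,293.6)),('scene',(-80,85),None,(214.9,239.4))]
def f(p,full=False):
    x,y,th,h=p; out=[]
    for n,q,z,uv in obs:
        c,s=np.cos(th),np.sin(th); a,b=q[0]/1000,q[1]/1000
        P=[x+c*a-s*b,y+s*a+c*b,h if z is None else z/1000]
        out.append(proj(n,P,M[n])[0]-uv)
    return np.ravel(out)
r=least_squares(f,[.577,-.184,-.3,.01],loss='soft_l1'); print(r.x,np.degrees(r.x[2])); print(f(r.x).reshape(-1,2).round(1).tolist())
x,y,th,h=r.x
for n in M: print(n,proj(n,[x,y,.115],M[n]))
for n in M:
    im=cv2.imread(f'pics/{n}0.png').astype(int)
    m=((im[...,2]>140)&(im[...,1]<90)&(im[...,0]<90)).astype(np.uint8)
    k,l,st,ce=cv2.connectedComponentsWithStats(m)
    print(n,[(st[i].tolist(),ce[i].round(1).tolist()) for i in range(1,k) if st[i,4]>20])
```

```text
[ 0.57826844 -0.18298848 -0.34034937  0.0032207 ] -19.50058239038614
[[-1.0, 0.2], [-0.7, 0.1], [-1.7, -1.2], [-0.2, 0.4], [-1.8, -0.7], [-0.3, -0.3], [-2.3, 0.3], [-1.4, 0.8], [0.2, -0.3], [-0.0, -0.2]]
top [[325.39910928 170.81596659]]
scene [[174.7719615  239.13433869]]
top [([472, 98, 40, 69, 905], [501.2, 122.7]), ([290, 119, 86, 16, 537], [330.2, 126.1]), ([198, 172, 10, 10, 82], [202.4, 176.4]), ([128, 199, 9, 30, 224], [131.6, 213.6]), ([261, 211, 20, 29, 250], [270.0, 225.4]), ([446, 284, 28, 12, 173], [457.7, 289.2]), ([424, 302, 62, 55, 1395], [449.5, 335.1])]
scene [([346, 148, 27, 22, 204], [359.3, 157.9]), ([314, 179, 13, 12, 119], [320.3, 184.5]), ([205, 190, 27, 24, 220], [220.0, 202.3])]
```

Run:
```python
from h import *
print(onz('top',(202.7,176.7),.100),onz('scene',(320.5,184.8),.094))
print('knob',tri([ray('top',(202.7,176.7)),ray('scene',(320.4,184.6))]))
t=cv2.imread('pics/top0.png')[155:210,180:230]; s=cv2.imread('pics/scene0.png')[165:230,285:350]
cv2.imwrite('pics/c1.png',np.hstack([cv2.resize(t,(400,440),interpolation=2),cv2.resize(s,(400,400),interpolation=2)[:440] if 0 else cv2.resize(s,(400,440),interpolation=2)]))
```

```text
[0.56768431 0.21470772 0.1       ] [0.57649777 0.2150622  0.094     ]
knob (array([0.57117919, 0.21757602, 0.08928305]), [np.float64(1.5929629888147556), np.float64(1.5929629888146521)])
```

View pics/c1.png

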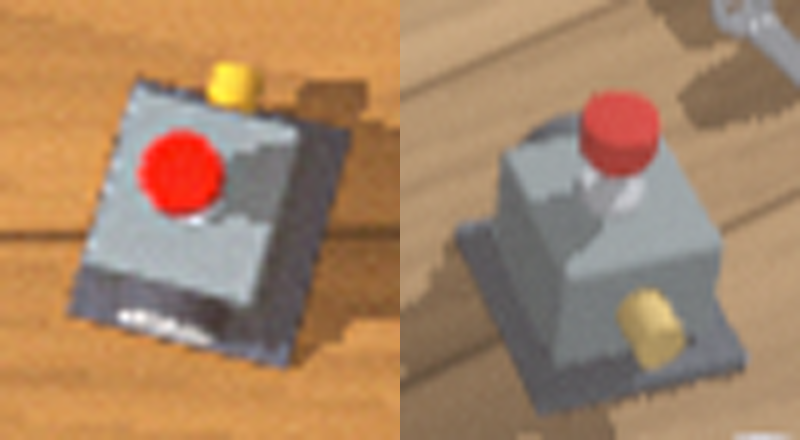

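>>> play_rows --pt "0 0 0 0 0 40 1" --pt "0 0 0 0 0 80 1" --pt "0 0 0 0 -10 120 1" --pt "0 0 0 10 -35 150 1" --pt "0 0 0 25 -70 160 1" --pt "0 0 0 50 -100 160 1" --pt "0 0 0 80 -125 160 1" --pt "0 0 0 110 -150 160 1"

```text
clock: 1.72
tool_pos: [0.3099, 0.3883, 0.3273]
eef_rot: [-0.0, 0.82, 0.572, 0.001]
force: [-0.0, -0.5, -0.7]
grip_width: 1.002
```

>>> play_rows --pt "0 0 0 30 -25 0 1" --pt "0 0 0 60 -50 0 1" --pt "0 0 0 90 -75 0 1" --pt "0 0 0 120 -100 -10 1" --pt "0 0 0 150 -125 -30 1" --pt "0 0 0 180 -145 -50 1" --pt "0 0 0 205 -160 -70 1" --pt "0 0 0 225 -172 -90 1"

```text
clock: 2.38
tool_pos: [0.5362, 0.2152, 0.2352]
eef_rot: [0.0, 0.821, 0.571, 0.0]
force: [-0.2, -1.3, 0.3]
grip_width: 0.998
```

Run:
```python
from h import *
s=manip.read_state(); print(s['clock'],s['tool_pos'],s['eef_rot'],s['joint_pos'])
im=manip.camera('wrist'); cv2.imwrite('pics/w1.png',im)
W=wcam(s)
for l in ['knob_center']:
    for d in manip.pinpoint(l,'wrist'): print(l,d,onz('',d['uv'],.09,W))
m=manip.trace('knob_center','wrist'); print([(d['conf'],d['extent']) for d in m])
```

```text
2.3833 [0.53623888 0.21524176 0.23523282] [3.51333648e-04 8.21140949e-01 5.70725305e-01 2.12665378e-04] [ 2.32298329e-01  1.67692380e-01  1.44521657e+00 -4.98446842e-04
  1.52803052e+00 -9.82458387e-01]
knob_center {'uv': [269.8, 198.9], 'conf': 0.92} [0.57479022 0.21830822 0.09      ]
[(0.73, [255.6, 183.9, 280.7, 209.6])]
```

View pics/w1.png

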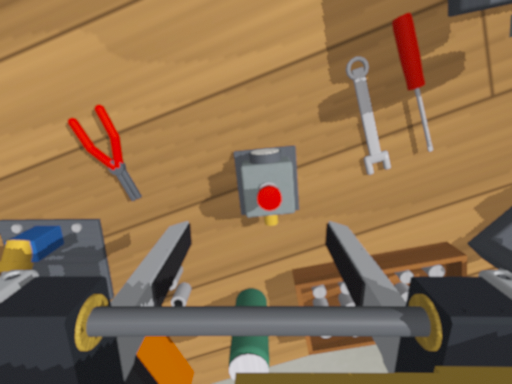

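>>> play_rows --pt "0 0 0 10 0 -15 1" --pt "0 0 0 20 1 -30 1" --pt "0 0 0 30 1 -45 1" --pt "0 0 0 36 2 -60 1" --pt "0 0 0 36 2 -75 1" --pt "0 0 0 36 2 -75 1"

```text
clock: 3.03
tool_pos: [0.5679, 0.2202, 0.1593]
eef_rot: [-0.001, 0.82, 0.572, -0.002]
force: [-0.8, -0.2, -0.9]
grip_width: 1.001
```

Run:
```python
from h import *
s=manip.read_state(); print(s['clock'],s['tool_pos'],s['eef_rot'])
im=manip.camera('wrist'); cv2.imwrite('pics/w2.png',im)
W=wcam(s)
for l in ['knob_center']:
    for d in manip.pinpoint(l,'wrist'): print(l,d,onz('',d['uv'],.09,W))
im=im.astype(int)
m=((im[...,2]>140)&(im[...,1]<90)&(im[...,0]<90)).astype(np.uint8)
k,l,st,ce=cv2.connectedComponentsWithStats(m)
for i in range(1,k):
    if st[i,4]>80: print(st[i],ce[i],onz('',ce[i],.098,W))
```

```text
3.0333 [0.56789861 0.22021979 0.1592932 ] [-0.00102715  0.82008933  0.57223129 -0.00194453]
knob_center {'uv': [256.8, 196.0], 'conf': 0.91} [0.57367268 0.21675369 0.09      ]
[ 427    0   27   60 1083] [440.54293629  27.64727608] [0.48117933 0.42354667 0.098     ]
[  11   79   72   83 2167] [ 52.2667282  122.35071527] [0.43325342 0.05757566 0.098     ]
[241 179  32  32 798] [256.95238095 194.88220551] [0.57026468 0.21823284 0.098     ]
```

View pics/w2.png

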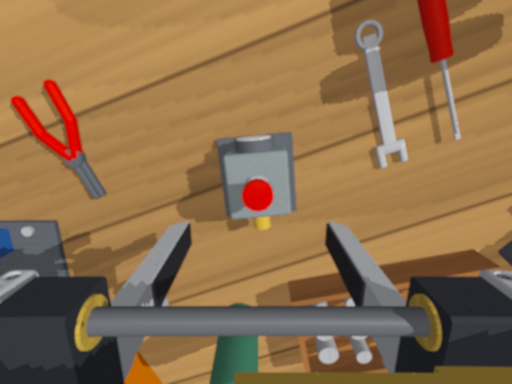

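>>> play_rows --pt "0 0 0 2 -1 -20 0.8" --pt "0 0 0 2 -1 -45 0.6" --pt "0 0 0 2 -1 -70 0.6" --pt "0 0 0 2 -1 -82 0.6" --pt "0 0 0 2 -1 -87 0.6" --pt "0 0 0 2 -1 -87 0.6" --squeeze 20

```text
clock: 3.63
tool_pos: [0.5719, 0.2187, 0.0744]
eef_rot: [-0.0, 0.82, 0.572, -0.0]
force: [0.4, -0.5, -0.2]
grip_width: 0.619
```

```bash
python3 - <<'E'
from h import *
s=manip.read_state(); print(s['clock'],s['tool_pos'],s['force'],s['grip_width'])
cv2.imwrite('pics/w3.png',np.hstack([manip.camera('wrist')[130:384],cv2.resize(manip.camera('scene')[120:247,240:411],(340,254))])[:,:])
E
python3 -c "
import cv2;i=cv2.imread('pics/w3.png');cv2.imwrite('pics/w3.png',cv2.resize(i,(800,int(800*i.shape[0]/i.shape[1]))))"
```

```text
3.6333 [0.57189106 0.2186835  0.07437954] [ 0.35010358 -0.49375455 -0.24652395] 0.6191287065257978
```

View pics/w3.png

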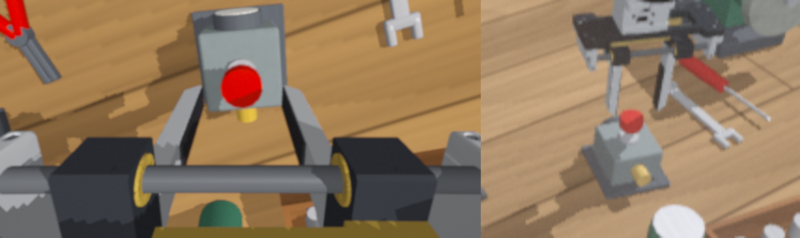

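Run:
```python
from h import *
s=manip.read_state(); print(s['tool_pos'])
im=manip.camera('scene')
u=np.array([.346,.938,0])
for o in (-.029,0,.029):
    p=s['tool_pos']+u*o; a=proj('scene',p)[0]; print(o,a); cv2.circle(im,tuple(int(round(v)) for v in a),1,(255,0,255),-1)
print(proj('scene',[.572,.218,.09]))
cv2.imwrite('pics/s3.png',cv2.resize(im[120:240,260:380],(720,600) if 0 else (600,600),interpolation=2))
W=wcam(s); print(proj('',[s['tool_pos']+u*o for o in(-.029,0,.029)],W))
```

```text
[0.57358697 0.21886821 0.07621765]
-0.029 [309.62262247 190.05187775]
0 [320.15931117 188.77143594]
0.029 [330.61463709 187.50087055]
[[320.14727979 184.61717786]]
[[222.99715761 213.06920897]
 [257.77987769 213.06392876]
 [292.55015264 213.06664612]]
```

View pics/s3.png

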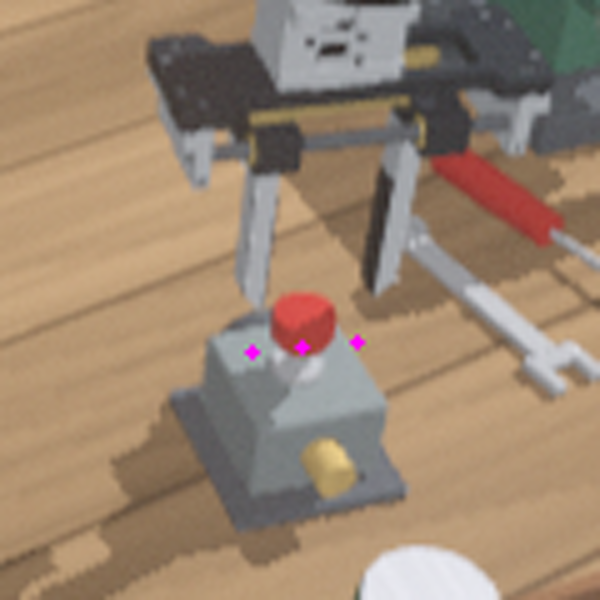

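Run:
```python
from h import *
m=manip.camera_model('wrist'); T=np.linalg.inv(m['T_tool_cam'])
for z in (0,-.02,-.035,-.04,-.05):
    P=np.array([[a,b,z] for a in(-.047,.047) for b in (-.008,.008)])
    print(z,cv2.projectPoints(P,cv2.Rodrigues(T[:3,:3])[0],T[:3,3],m['mtx'],m['dist'])[0].reshape(-1,2).round().tolist())
im=cv2.imread('pics/w2.png')[150:340,80:440]
cv2.imwrite('pics/w2c.png',cv2.resize(im,(792,418),interpolation=2))
manip.camera('top'); cv2.imwrite('pics/t3.png',manip.camera('top'))
print(manip.read_state()['clock'],proj('top',manip.read_state()['tool_pos']))
im=cv2.imread('pics/t3.png')[130:250,150:270]
cv2.imwrite('pics/t3c.png',cv2.resize(im,(600,600),interpolation=2))
```

```text
0 [[201.0, 204.0], [202.0, 222.0], [315.0, 204.0], [314.0, 222.0]]
-0.02 [[196.0, 213.0], [197.0, 232.0], [320.0, 213.0], [319.0, 232.0]]
-0.035 [[191.0, 220.0], [193.0, 241.0], [324.0, 220.0], [323.0, 241.0]]
-0.04 [[189.0, 223.0], [191.0, 244.0], [326.0, 223.0], [324.0, 244.0]]
-0.05 [[186.0, 229.0], [188.0, 251.0], [330.0, 229.0], [328.0, 251.0]]
3.8833 [[202.4731047  176.62248429]]
```

View pics/w2c.png

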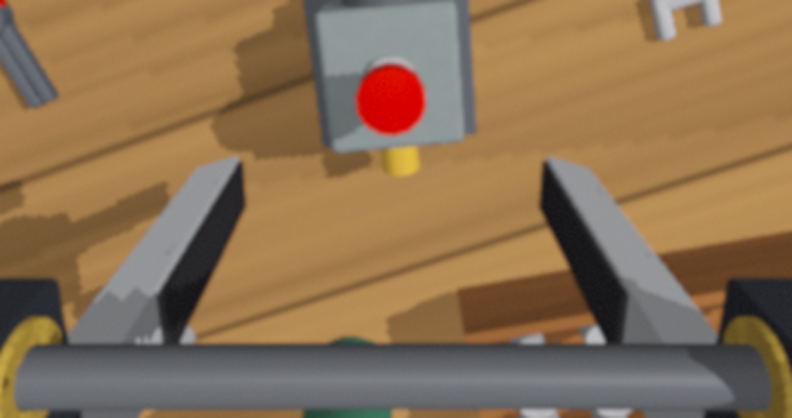

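View pics/t3c.png

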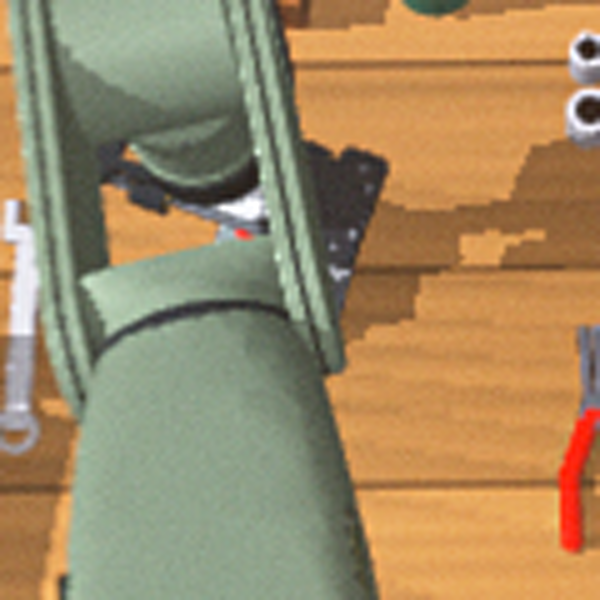

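>>> play_rows --pt "0 0 0 0 0 0 0.25" --pt "0 0 0 0 0 0 0.25" --pt "0 0 0 0 0 0 0.25" --pt "0 0 0 0 0 0 0.25" --pt "0 0 0 0 0 0 0.25" --pt "0 0 0 0 0 0 0.25" --squeeze 6

```text
clock: 4.38
tool_pos: [0.5722, 0.2184, 0.0742]
eef_rot: [-0.0, 0.821, 0.572, -0.0]
force: [0.5, -0.7, 0.2]
grip_width: 0.257
```

Run:
```python
from h import *
s=manip.read_state(); print(s['clock'],s['tool_pos'],s['force'],s['grip_width'])
w=manip.camera('wrist');c=manip.camera('scene')
cv2.imwrite('pics/w4.png',np.hstack([cv2.resize(w[150:300,180:340],(400,375),interpolation=2),cv2.resize(c[140:215,280:360],(400,375),interpolation=2)]))
```

```text
4.3833 [0.57218144 0.21836208 0.07419072] [ 0.51490045 -0.68477483  0.16915378] 0.256683356975156
```

View pics/w4.png

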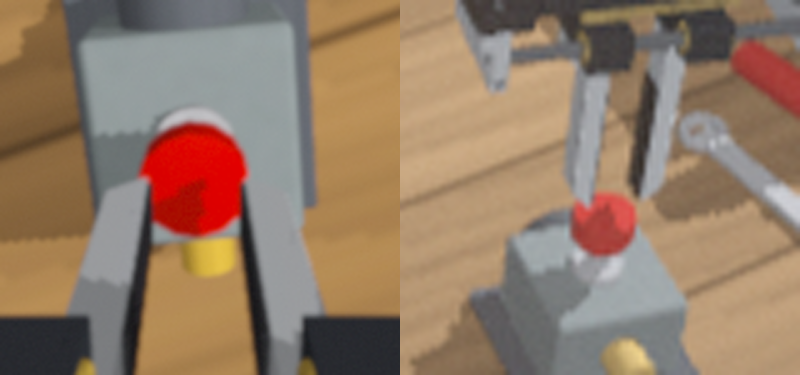

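>>> play_rows --pt "0 0 0 0 0 0 0.6" --pt "0 0 0 0 0 0 0.6" --pt "0 0 0 0 0 0 0.6" --pt "0 0 0 0 0 -10 0.6" --pt "0 0 0 0 0 -20 0.6" --pt "0 0 0 0 0 -28 0.6" --pt "0 0 0 0 0 -32 0.6" --pt "0 0 0 0 0 -34 0.6"

```text
clock: 5.15
tool_pos: [0.5708, 0.218, 0.0382]
eef_rot: [-0.001, 0.821, 0.572, -0.002]
force: [0.4, 0.0, -0.7]
grip_width: 0.598
```

Run:
```python
from h import *
s=manip.read_state(); print(s['clock'],s['tool_pos'],s['force'],s['grip_width'])
w=manip.camera('wrist');c=manip.camera('scene')
cv2.imwrite('pics/w5.png',np.hstack([cv2.resize(w[150:300,180:340],(400,375),interpolation=2),cv2.resize(c[140:215,280:360],(400,375),interpolation=2)]))
```

```text
5.15 [0.57077538 0.21803735 0.03820564] [ 0.40857013  0.02113223 -0.7381198 ] 0.597554642161969
```

View pics/w5.png

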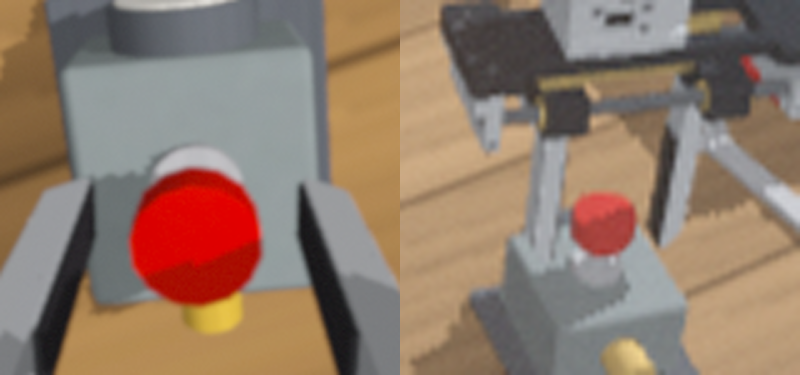

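>>> play_rows --pt "0 0 0 0 0 -1 0.3" --pt "0 0 0 0 0 -2 0.2" --pt "0 0 0 0 0 -2 0.2" --pt "0 0 0 0 0 -2 0.2" --pt "0 0 0 0 0 -2 0.2" --pt "0 0 0 0 0 -2 0.2" --squeeze 30

```text
clock: 5.75
tool_pos: [0.5722, 0.2177, 0.0385]
eef_rot: [0.0, 0.821, 0.572, -0.0]
force: [-1.0, -2.1, 1.9]
grip_width: 0.349
```

>>> play_rows --pt "0 0 0 0 0 3 0.2" --pt "0 0 0 0 0 6 0.2" --pt "0 0 0 0 0 9 0.2" --pt "0 0 0 0 0 12 0.2"

```text
clock: 6.08
tool_pos: [0.5721, 0.2177, 0.0505]
eef_rot: [0.0, 0.82, 0.572, -0.001]
force: [-0.3, -3.4, 1.1]
grip_width: 0.351
```

>>> play_rows --pt "0 0 0 0 0 3 0.2" --pt "0 0 0 0 0 5 0.2" --pt "0 0 0 0 0 7 0.2" --pt "0 0 0 0 0 8 0.2" --pt "0 0 0 0 0 8 0.2"

```text
clock: 6.5
tool_pos: [0.5721, 0.2177, 0.0567]
eef_rot: [0.0, 0.821, 0.572, -0.0]
force: [3.3, -3.9, -9.0]
grip_width: 0.346
```

Run:
```python
from h import *
s=manip.read_state(); print(s['clock'],s['tool_pos'],s['force'],s['grip_width'])
w=manip.camera('wrist');c=manip.camera('scene')
cv2.imwrite('pics/w6.png',np.hstack([cv2.resize(w[150:300,180:340],(400,375),interpolation=2),cv2.resize(c[140:215,280:360],(400,375),interpolation=2)]))
```

```text
6.5 [0.57208847 0.21774592 0.05668072] [ 3.33303035 -3.89305161 -9.04699004] 0.3461377121612729
```

View pics/w6.png

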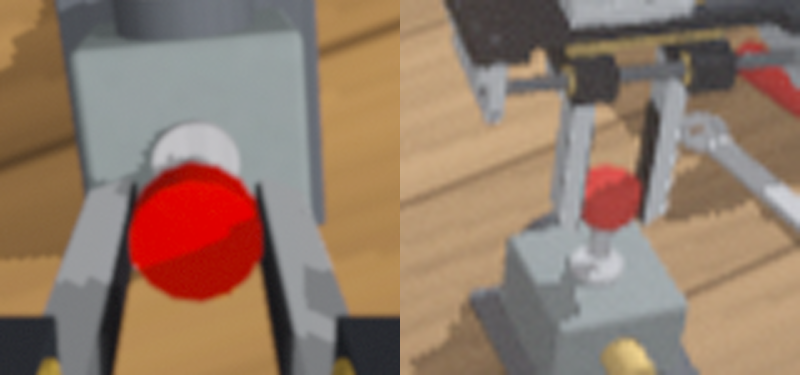

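>>> play_rows --pt "0 0 0 0 0 0 0.6" --pt "0 0 0 0 0 0 0.8" --pt "0 0 0 0 0 0 0.8" --pt "0 0 0 0 0 0 0.8" --pt "0 0 0 0 0 20 0.8" --pt "0 0 0 0 0 55 0.8" --pt "0 0 0 0 0 95 0.9" --pt "0 0 0 0 0 135 0.9"

```text
clock: 7.27
tool_pos: [0.5713, 0.2189, 0.1946]
eef_rot: [-0.001, 0.82, 0.572, -0.0]
force: [1.4, 0.3, 0.6]
grip_width: 0.875
```

Run:
```python
from h import *
s=manip.read_state(); print(s['clock'],s['tool_pos'],s['force'],s['grip_width'],s['joint_pos'])
w=manip.camera('wrist');c=manip.camera('scene')
cv2.imwrite('pics/w7.png',np.hstack([cv2.resize(w[150:300,180:340],(400,375),interpolation=2),cv2.resize(c[140:215,280:360],(400,375),interpolation=2)]))
```

```text
7.2667 [0.57134242 0.21891255 0.19458027] [1.39022028 0.31641781 0.64333715] 0.8750039356697682 [ 2.23943134e-01  2.65141733e-01  1.41115148e+00  9.62398238e-04
  1.46649005e+00 -9.93629809e-01]
```

View pics/w7.png

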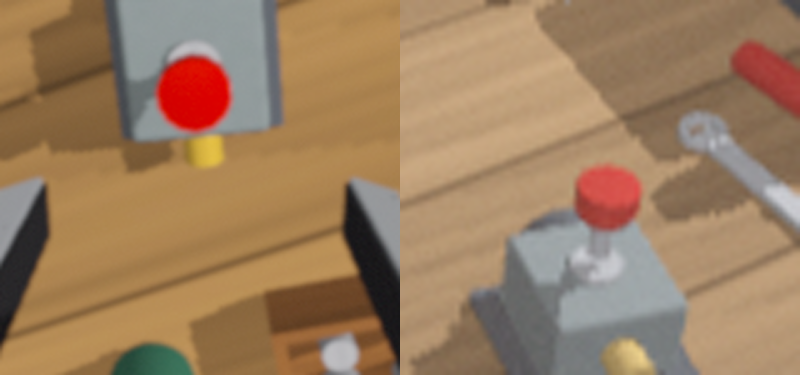

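>>> play_rows --pt "0 0 0 0 -25 20 0.9" --pt "-1.7 -4.7 0 -5 -60 20 0.9" --pt "-3.4 -9.4 0 -10 -95 20 0.9" --pt "-5.1 -14.1 0 -15 -130 20 0.9" --pt "-6.8 -18.8 0 -20 -165 20 0.9" --pt "-8.5 -23.5 0 -22 -200 20 0.9" --pt "-10.2 -28.2 0 -22 -235 20 0.9" --pt "-11.7 -33.0 0 -22 -270 20 0.9"

```text
clock: 8.03
tool_pos: [0.5502, -0.052, 0.2143]
eef_rot: [0.247, 0.781, 0.545, 0.177]
force: [0.5, -0.4, 0.1]
grip_width: 0.898
```

>>> play_rows --pt "0 0 0 0 -30 0 0.9" --pt "0 0 0 0 -60 0 0.9" --pt "0 0 0 0 -90 -15 0.9" --pt "0 0 0 0 -110 -25 0.9" --pt "0 0 0 0 -118 -30 0.9" --pt "0 0 0 0 -120 -30 0.9" --pt "0 0 0 0 -120 -30 0.9"

```text
clock: 8.62
tool_pos: [0.5499, -0.1719, 0.1829]
eef_rot: [0.244, 0.783, 0.545, 0.175]
force: [0.1, 0.1, -0.0]
grip_width: 0.895
```

Run:
```python
from h import *
from scipy.spatial.transform import Rotation as Ro
s=manip.read_state(); print(s['clock'],s['tool_pos'],s['eef_rot'],s['force'],s['joint_pos'])
q=s['eef_rot'];print(Ro.from_quat([q[1],q[2],q[3],q[0]]).as_matrix().round(3))
w=manip.camera('wrist');cv2.imwrite('pics/w8.png',w)
W=wcam(s)
print(manip.pinpoint('sleeve_center','wrist'),proj('',[.578,-.183,.115],W))
c=manip.camera('scene');cv2.imwrite('pics/s8.png',c)
```

```text
8.6167 [ 0.5498965  -0.17188793  0.18290367] [0.2442114  0.78301575 0.54459857 0.17509862] [ 0.11812349  0.08893186 -0.00080224] [-0.52291543 -0.23490398  2.08917561  0.16335563  0.69125558 -1.83234022]
[[ 0.346  0.767  0.54 ]
 [ 0.938 -0.288 -0.192]
 [ 0.008  0.573 -0.819]]
[{'uv': [260.8, 175.3], 'conf': 0.68}] [[256.5344305  176.39845549]]
```

View pics/w8.png

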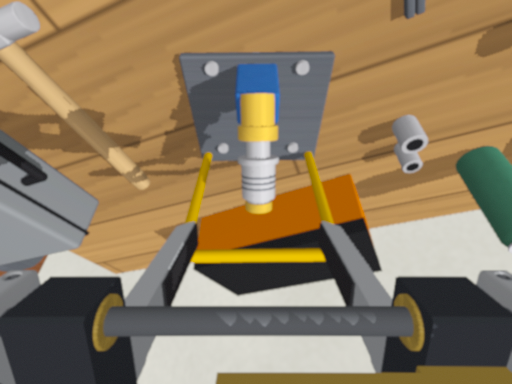

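View pics/s8.png

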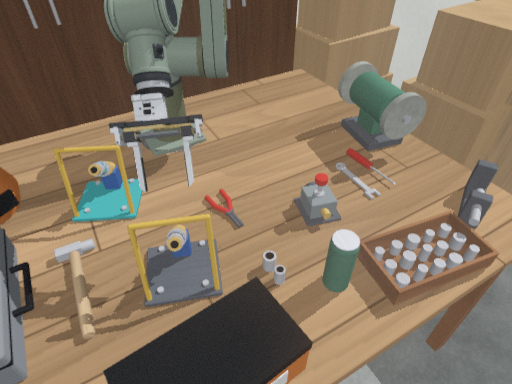

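Run:
```python
from h import *
from scipy.spatial.transform import Rotation as Ro
s=manip.read_state()
q=s['eef_rot'];R=Ro.from_quat([q[1],q[2],q[3],q[0]]).as_matrix()
c=cv2.imread('pics/s8.png')
for o in (0,-.02,-.039,-.05):
    P=[s['tool_pos']+R@np.array([a,0,o]) for a in (-.042,.042)]
    uv=proj('scene',P); print(o,uv.round(1).tolist())
cv2.imwrite('pics/s8c.png',cv2.resize(c[100:210,90:220],(780,660),interpolation=2)[:600])
w=cv2.imread('pics/w8.png')[40:260,150:370]; cv2.imwrite('pics/w8c.png',cv2.resize(w,(600,600),interpolation=2))
```

```text
0 [[149.7, 209.1], [190.6, 203.9]]
-0.02 [[148.3, 199.6], [189.3, 194.5]]
-0.039 [[146.9, 190.5], [188.1, 185.5]]
-0.05 [[146.1, 185.2], [187.4, 180.2]]
```

View pics/s8c.png

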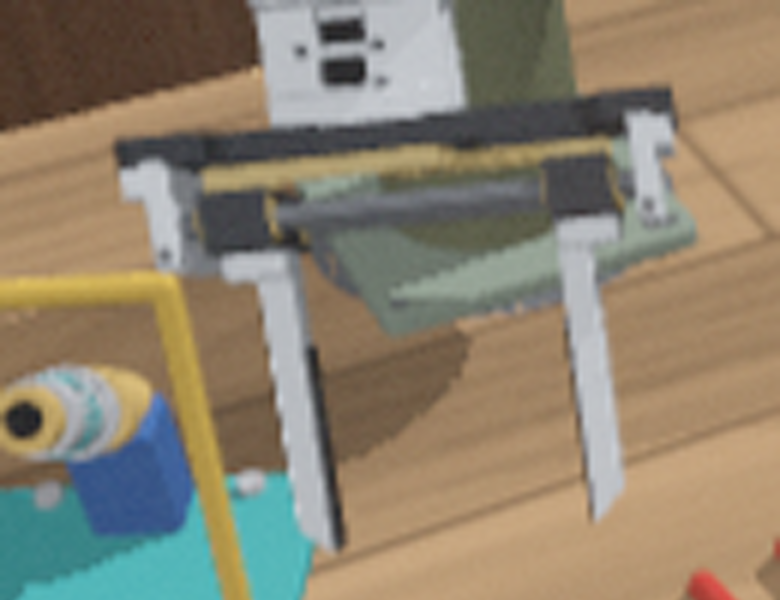

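View pics/w8c.png

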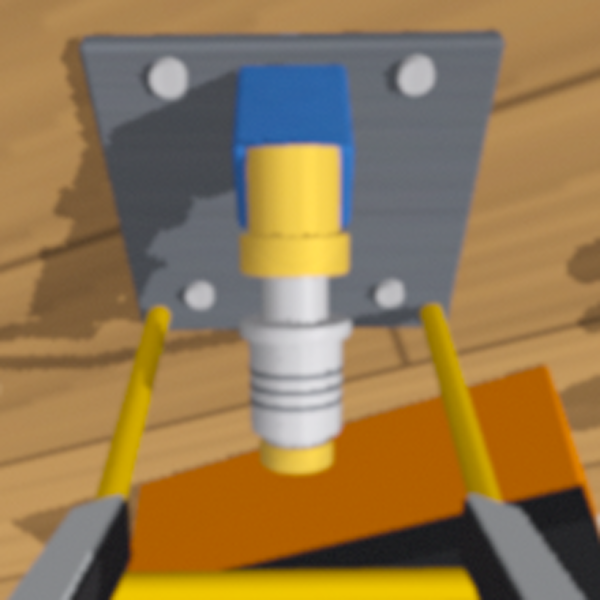

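```bash
cat > ov.py <<'E'
from h import *
def frame(psi):
    p=np.radians(psi); f=np.array([np.cos(p),np.sin(p),0]);y=np.array([-np.sin(p),np.cos(p),0]);e=np.radians(35)
    z=np.cos(e)*f+np.array([0,0,np.sin(e)]); return np.cross(y,z),y,z
def overlay(im,S,psi,W,crop,k,pull=0):
    x,y,z=frame(psi); l,t,r,b=crop
    o=cv2.resize(im[t:b,l:r],None,fx=k,fy=k,interpolation=2)
    a=np.linspace(0,2*np.pi,60)
    for d,rad,col in((-22,21.5,(0,0,255)),(-16,21.5,(0,0,255)),(22,18,(0,255,0)),(-16,18,(0,255,0)),(36,15,(255,0,255)),(-40,20.5,(255,0,0))):
        dd=d-(pull if d in(-22,-16,22) else 0)
        P=[S+z*dd/1000+rad/1000*(np.cos(t_)*x+np.sin(t_)*y) for t_ in a]
        uv=(proj('',P,W)-[l,t])*k
        cv2.polylines(o,[np.round(uv).astype(int)],True,col,1)
    return o
E
python3 - <<'E'
from ov import *
s=manip.read_state(); s['tool_pos']=np.array([.550,-.1723,.1840])
W=wcam(s); im=cv2.imread('pics/w8.png')
a=overlay(im,np.array([.578,-.183,.115]),-19.5,W,(215,120,305,230),4.4)
S2=np.array([.580,-.182,.115])
b=overlay(im,S2,-19.5,W,(215,120,305,230),4.4)
cv2.imwrite('pics/o1.png',np.hstack([a,b]))
print(W[2]@S2+W[3])
E
```

```text
[ 0.00040897 -0.01675942  0.30041003]
```

View pics/o1.png

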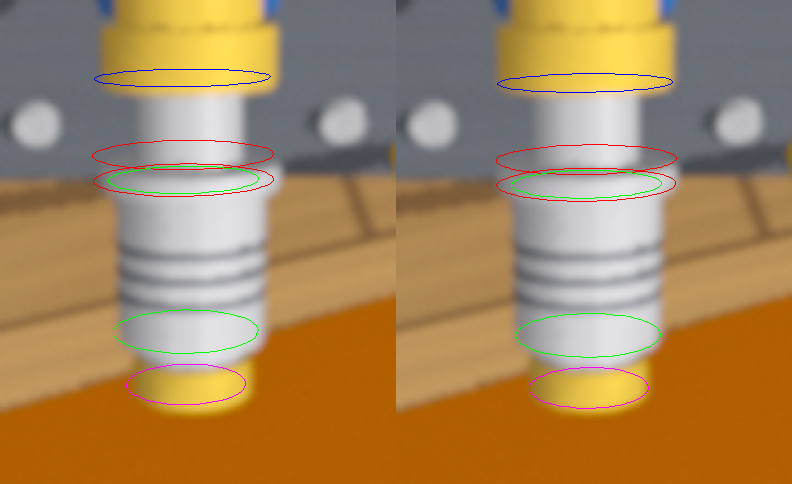

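>>> play_rows --pt "0 0 0 -7 3 -5 0.8" --pt "0 0 0 -13 5 -10 0.8" --pt "0 0 0 -5 3 -22 0.8" --pt "0 0 0 5 -1 -37 0.8" --pt "0 0 0 15 -4 -52 0.8" --pt "0 0 0 22 -7 -62 0.8" --pt "0 0 0 25 -8 -67 0.8" --pt "0 0 0 25 -8 -67 0.8"

```text
clock: 9.43
tool_pos: [0.5741, -0.1784, 0.1141]
eef_rot: [0.243, 0.783, 0.546, 0.175]
force: [-0.4, -0.5, -0.1]
grip_width: 0.799
```

Run:
```python
from ov import *
s=manip.read_state(); print(s['clock'],s['tool_pos'],s['force'],s['joint_pos'])
im=manip.camera('wrist'); cv2.imwrite('pics/w9.png',im)
s['tool_pos']=np.array([.575,-.1803,.116])
W=wcam(s)
a=overlay(im,np.array([.5808,-.1823,.1156]),-19.5,W,(195,100,325,250),4)
cv2.imwrite('pics/o2.png',a)
c=manip.camera('scene');cv2.imwrite('pics/s9.png',cv2.resize(c[150:310,100:260],(600,600),interpolation=2))
```

```text
9.4333 [ 0.57410898 -0.17844237  0.11413883] [-0.35218112 -0.49764307 -0.12885388] [-0.50648016 -0.06373573  2.10364535  0.19658942  0.50889675 -1.86674871]
```

View pics/o2.png

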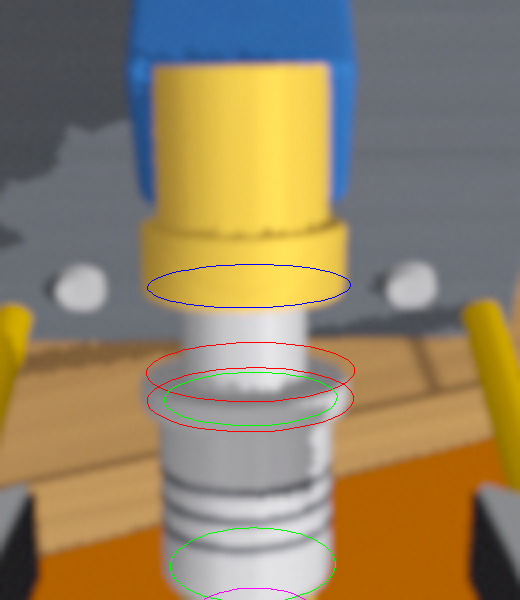

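View pics/s9.png

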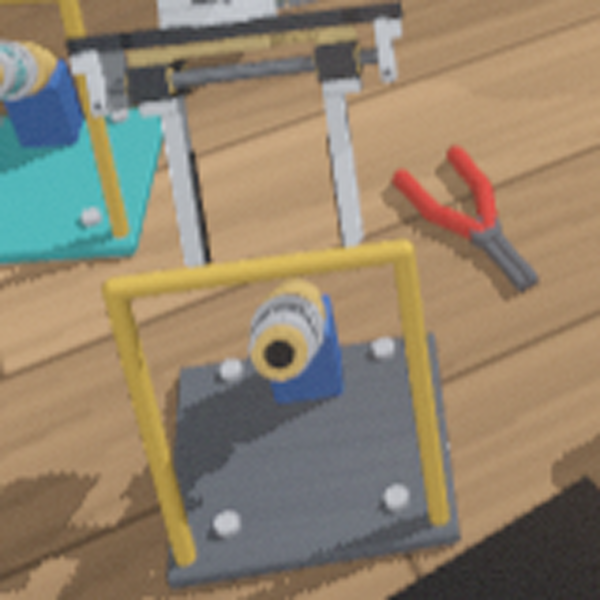

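Run:
```python
from h import *
print(onz('top',(338,247),.195),onz('top',(396,285),.195),onz('scene',(119,147),.195),onz('scene',(58,150),.195))
t=cv2.imread('pics/top0.png')[230:320,310:410]; cv2.imwrite('pics/c2.png',cv2.resize(t,(600,540),interpolation=2))
```

```text
[ 0.33089128 -0.19157094  0.195     ] [ 0.22013232 -0.35256026  0.195     ] [ 0.29521074 -0.21054746  0.195     ] [ 0.23144497 -0.34400118  0.195     ]
```

View pics/c2.png

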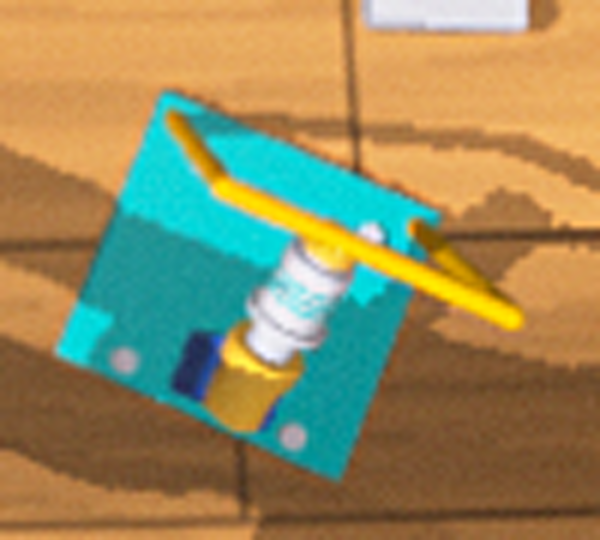

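>>> play_rows --pt "0 0 0 7 -3 -11 0.7" --pt "0 0 0 14 -6 -22 0.7" --pt "0 0 0 21 -8 -32 0.7" --pt "0 0 0 27 -10 -41 0.7" --pt "0 0 0 31 -12 -47 0.7" --pt "0 0 0 33 -13 -51 0.7" --pt "0 0 0 33 -13 -51 0.7"

```text
clock: 10.12
tool_pos: [0.6082, -0.1926, 0.065]
eef_rot: [0.244, 0.783, 0.545, 0.175]
force: [-0.8, 0.6, -0.0]
grip_width: 0.702
```

Run:
```python
from ov import *
s=manip.read_state(); print(s['clock'],s['tool_pos'],s['force'],s['grip_width'],s['joint_pos'])
im=manip.camera('wrist'); cv2.imwrite('pics/w10.png',im)
c=manip.camera('scene')
cv2.imwrite('pics/s10.png',np.hstack([cv2.resize(im[100:300,158:358],(400,400),interpolation=2),cv2.resize(c[180:280,120:220],(400,400),interpolation=2)]))
```

```text
10.1167 [ 0.6081506  -0.19255935  0.06501877] [-0.80199616  0.58890734 -0.03102175] 0.7016511332030622 [-0.49591678  0.10903523  2.05634141  0.24085712  0.38125574 -1.90933902]
```

View pics/s10.png

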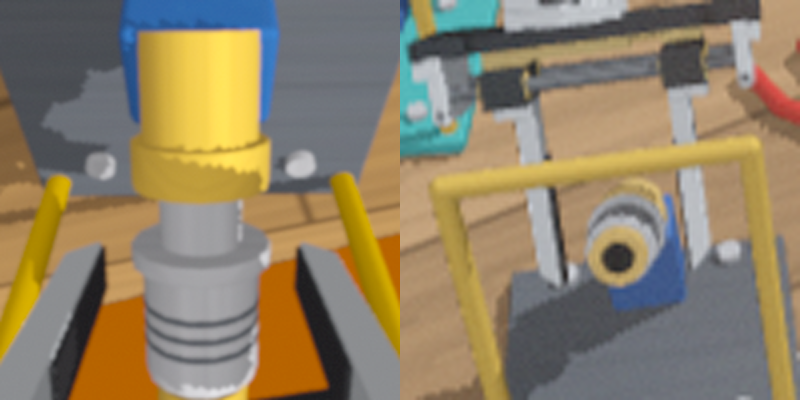

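>>> play_rows --pt "0 0 0 0 0 0 0.5" --pt "0 0 0 0 0 0 0.3" --pt "0 0 0 0 0 0 0.25" --pt "0 0 0 0 0 0 0.25" --pt "0 0 0 0 0 0 0.25" --pt "0 0 0 0 0 0 0.25" --squeeze 35

```text
clock: 10.72
tool_pos: [0.6083, -0.1925, 0.0655]
eef_rot: [0.245, 0.782, 0.545, 0.175]
force: [-0.1, 2.1, 1.3]
grip_width: 0.375
```

>>> play_rows --pt "0 0 0 -2.3 0.8 -1.7 0.25" --pt "0 0 0 -4.6 1.6 -3.4 0.25" --pt "0 0 0 -6.9 2.5 -5.2 0.25" --pt "0 0 0 -9.3 3.3 -6.9 0.25" --pt "0 0 0 -9.3 3.3 -6.9 0.25"

```text
clock: 11.13
tool_pos: [0.6029, -0.1906, 0.0616]
eef_rot: [0.248, 0.782, 0.544, 0.177]
force: [14.8, 0.9, -5.2]
grip_width: 0.373
```

Run:
```python
from ov import *
s=manip.read_state(); x,y,z=frame(-19.5);F=s['force']
print(s['clock'],s['tool_pos'],F,'axis',F@z,F@x,F@y,s['grip_width'])
im=manip.camera('wrist')
cv2.imwrite('pics/s11.png',cv2.resize(im[100:300,158:358],(600,600),interpolation=2))
```

```text
11.1333 [ 0.60286776 -0.19063677  0.0616013 ] [14.77762667  0.90662769 -5.20030467] axis 8.180112087998664 12.076175938807095 5.787498027248427 0.37346630354553334
```

View pics/s11.png

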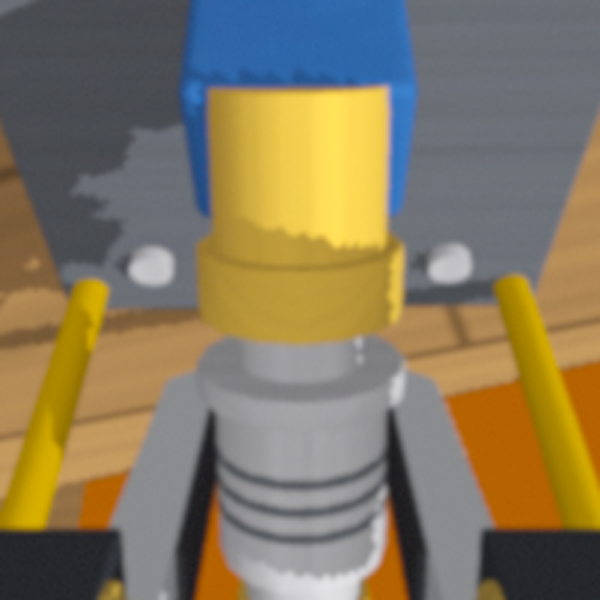

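>>> play_rows --pt "0 0 0 -1.2 0.5 -2.2 0.25" --pt "0 0 0 -2.7 1.1 -3.9 0.25" --pt "0 0 0 -4.1 1.5 -5.0 0.25" --pt "0 0 0 -4.1 1.5 -5.0 0.25"

```text
clock: 11.52
tool_pos: [0.6012, -0.1901, 0.0602]
eef_rot: [0.251, 0.781, 0.544, 0.179]
force: [7.1, 4.7, 8.6]
grip_width: 0.379
```

Run:
```python
from ov import *
s=manip.read_state(); x,y,z=frame(-19.5);F=s['force']; d=s['tool_pos']-[.6083,-.1925,.0653]
print(s['clock'],s['tool_pos'],F,'axis',F@z,F@x,F@y,s['grip_width'],'disp z,x,y',d@z,d@x,d@y,s['wrist_torque'])
im=manip.camera('wrist')
cv2.imwrite('pics/s12.png',cv2.resize(im[100:300,158:358],(600,600),interpolation=2))
```

```text
11.5167 [ 0.60120579 -0.19009015  0.06018329] [7.14000193 4.7243428  8.64415312] axis 9.179536751785065 -4.1249816365714365 6.836743160045846 0.37869456179555927 disp z,x,y -0.009071680066503848 -0.00010571245167662963 -9.64756384764116e-05 [ 0.49065101 -1.59377891  0.81773319]
```

View pics/s12.png

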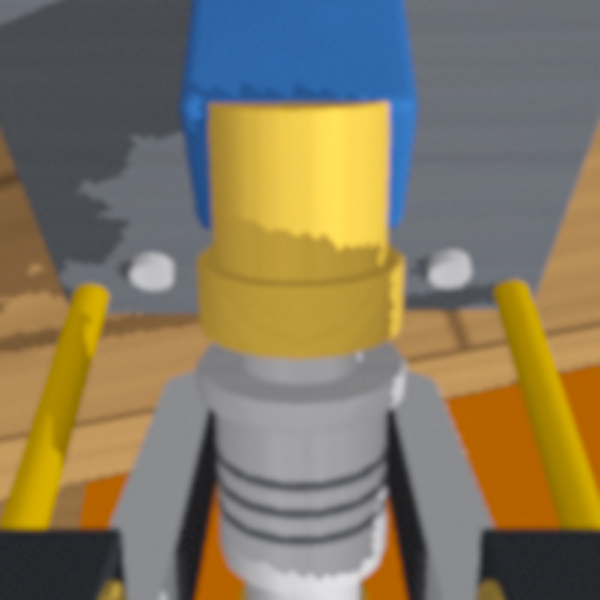

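>>> play_rows --pt "0 0 0 -1.5 0.5 -1.1 0.25" --pt "0 0 0 -3.1 1.1 -2.3 0.25" --pt "0 0 0 -4.3 1.5 -3.1 0.25" --pt "0 0 0 -4.3 1.5 -3.1 0.25"

```text
clock: 11.9
tool_pos: [0.5981, -0.189, 0.058]
eef_rot: [0.252, 0.78, 0.543, 0.179]
force: [11.4, 5.3, 5.3]
grip_width: 0.376
```

```bash
cat > st.py <<'E'
from ov import *
import sys
s=manip.read_state(); x,y,z=frame(-19.5);F=s['force']; d=s['tool_pos']-[.6083,-.1925,.0653]
from scipy.spatial.transform import Rotation as Ro
q=s['eef_rot'];R=Ro.from_quat([q[1],q[2],q[3],q[0]]).as_matrix()
R0=Ro.from_quat([.7826,.545,.175,.2443]).as_matrix()
g=s['tool_pos']+R@[0,0,-.058]-(np.array([.6083,-.1925,.0653])+R0@[0,0,-.058])
print(s['clock'],'F axis,x,y',(F@z).round(1),(F@x).round(1),(F@y).round(1),s['grip_width'].round(3) if hasattr(s['grip_width'],'round') else s['grip_width'],'tcp mm',(d@z*1e3).round(1),(d@x*1e3).round(1),(d@y*1e3).round(1),'grasp mm',(g@z*1e3).round(1),(g@x*1e3).round(1),(g@y*1e3).round(1))
im=manip.camera('wrist')
cv2.imwrite(f'pics/{sys.argv[1]}.png',cv2.resize(im[100:300,158:358],(600,600),interpolation=2))
E
python3 st.py s13
```

```text
11.9 F axis,x,y 10.4 0.8 8.8 0.3762722222622731 tcp mm -13.0 -0.2 -0.1 grasp mm -14.1 -0.1 -0.0
```

View pics/s13.png

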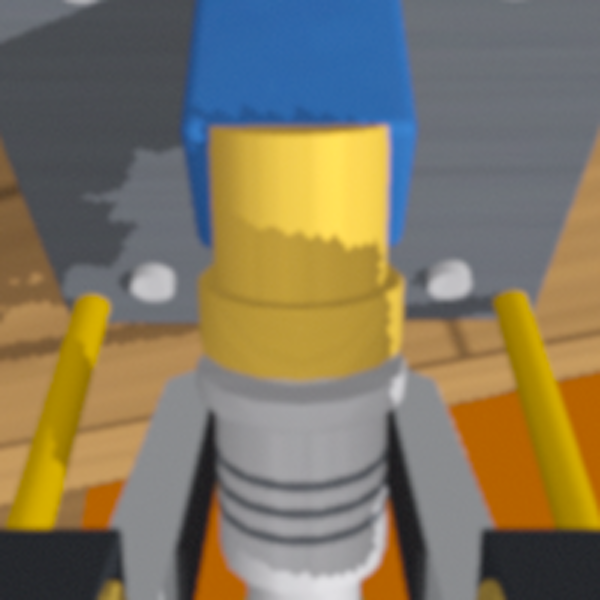

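>>> play_rows --pt "0 0 0 -1.5 0.4 -1.1 0.25" --pt "0 0 0 -3.1 0.8 -2.3 0.25" --pt "0 0 0 -3.1 0.8 -2.3 0.25"

```text
clock: 12.2
tool_pos: [0.5981, -0.1891, 0.0581]
eef_rot: [0.254, 0.78, 0.543, 0.181]
force: [22.1, 5.9, 1.7]
grip_width: 0.372
```

```bash
python3 st.py s14
```

```text
12.2 F axis,x,y 16.4 9.4 12.9 0.37171286975794005 tcp mm -12.9 -0.3 -0.2 grasp mm -14.3 -0.3 -0.1
```

View pics/s14.png

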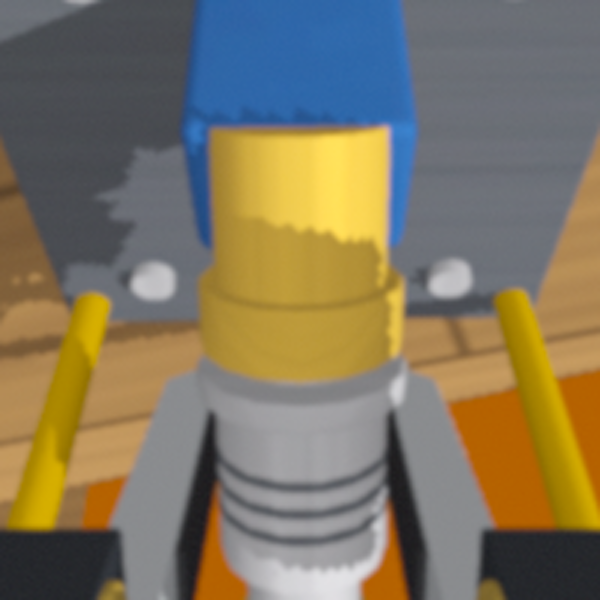

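>>> play_rows --pt "0 0 0 0 0 0 0.9" --pt "0 0 0 0 0 0 0.9" --pt "0 0 0 0 0 0 0.9" --pt "0 0 0 0 0 0 0.9" --pt "0 0 0 0 0 0 0.9" --pt "0 0 0 0 0 0 0.9"

```text
clock: 12.75
tool_pos: [0.5861, -0.1847, 0.0465]
eef_rot: [0.243, 0.783, 0.545, 0.175]
force: [-0.2, 0.3, -0.4]
grip_width: 0.765
```

```bash
python3 st.py s15
```

```text
12.75 F axis,x,y -0.5 0.2 0.3 0.7645331143731149 tcp mm -30.1 1.9 -0.1 grasp mm -30.0 1.9 -0.1
```

View pics/s15.png

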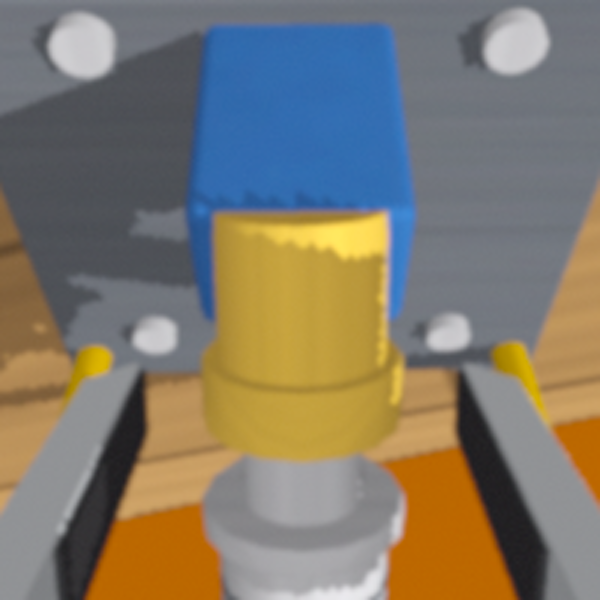

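>>> play_rows --pt "0 0 0 -11 4 16 0.9" --pt "0 0 0 -27 9 41 0.9" --pt "0 0 0 -43 15 66 0.9" --pt "0 0 0 -59 21 90 0.9" --pt "0 0 0 -72 25 110 0.9" --pt "0 0 0 -72 35 130 0.9" --pt "0 0 0 -72 60 150 0.9" --pt "0 0 0 -70 90 160 0.9"

```text
clock: 13.47
tool_pos: [0.5178, -0.0968, 0.211]
eef_rot: [0.247, 0.783, 0.543, 0.176]
force: [0.8, -0.3, -0.4]
grip_width: 0.901
```

Run:
```python
from ov import *
s=manip.read_state(); print(s['clock'],s['tool_pos'],s['force'])
im=manip.camera('wrist'); c=manip.camera('scene')
W=wcam(s)
a=cv2.resize(im[60:260,160:360],(400,400),interpolation=2)
cv2.imwrite('pics/s16.png',np.hstack([a,cv2.resize(c[180:280,120:220],(400,400),interpolation=2)]))
cv2.imwrite('pics/s16o.png',overlay(im,np.array([.5805,-.1823,.1153]),-19.5,W,(160,60,360,260),3))
```

```text
13.4667 [ 0.51781408 -0.09684186  0.21104534] [ 0.79254779 -0.34165495 -0.35656387]
```

View pics/s16.png

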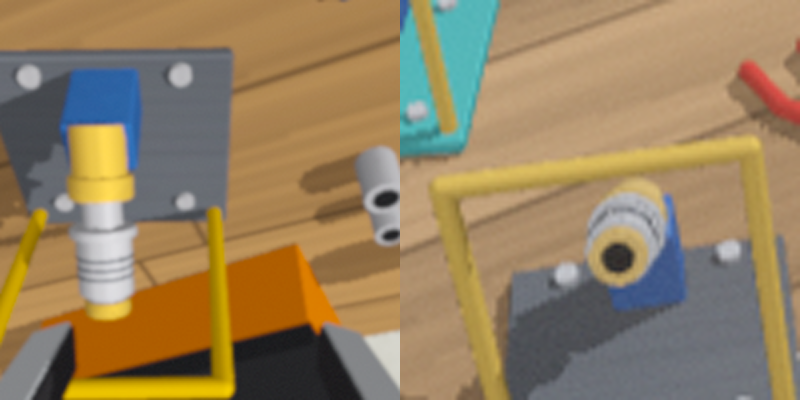

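View pics/s16o.png

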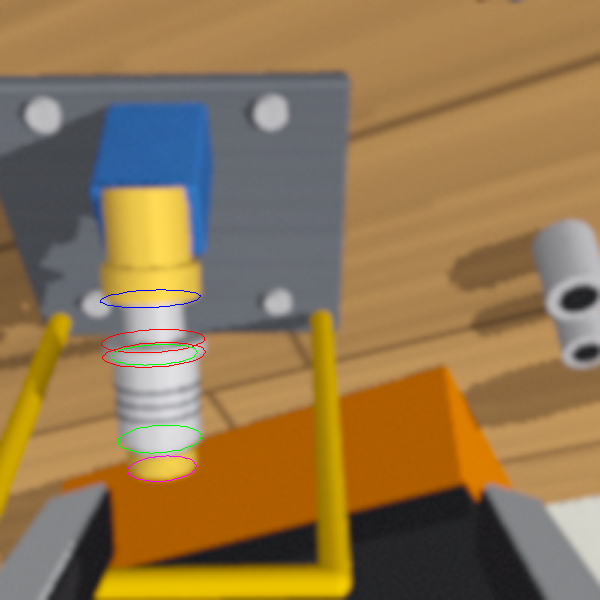

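>>> play_rows --pt "1.7 4.7 0 5 35 5 0.6" --pt "3.4 9.4 0 10 70 10 0.4" --pt "5.1 14.1 0 17 105 10 0.2" --pt "6.8 18.8 0 24 140 10 0" --pt "8.5 23.5 0 31 175 10 0" --pt "10.2 28.2 0 38 210 10 0" --pt "11.7 33.0 0 46 245 10 0" --pt "11.7 33.0 0 50 275 10 0" --squeeze 10

```text
clock: 14.23
tool_pos: [0.5701, 0.1795, 0.2142]
eef_rot: [-0.002, 0.821, 0.571, -0.003]
force: [-0.3, -0.4, -0.9]
grip_width: 0.368
```

>>> play_rows --pt "0 0 0 2 20 -10 0" --pt "0 0 0 4 36 -15 0" --pt "0 0 0 4 39 -20 0" --pt "0 0 0 4 39 -20 0" --pt "0 0 0 4 39 -20 0"

```text
clock: 14.65
tool_pos: [0.5707, 0.2172, 0.1966]
eef_rot: [-0.0, 0.821, 0.571, -0.001]
force: [-0.6, -0.2, 0.5]
grip_width: 0.017
```

Run:
```python
from h import *
from scipy.spatial.transform import Rotation as Ro
s=manip.read_state(); print(s['clock'],s['tool_pos'],s['eef_rot'],s['grip_width'],s['force'])
q=s['eef_rot'];print(Ro.from_quat([q[1],q[2],q[3],q[0]]).as_matrix().round(3).tolist())
im=manip.camera('wrist'); cv2.imwrite('pics/w17.png',im); c=manip.camera('scene')
W=wcam(s)
a=im.astype(int);m=((a[...,2]>140)&(a[...,1]<90)&(a[...,0]<90)).astype(np.uint8)
k,l,st,ce=cv2.connectedComponentsWithStats(m)
for i in range(1,k):
    if st[i,4]>80: print(st[i],ce[i],onz('',ce[i],.116,W))
cv2.imwrite('pics/s17.png',np.hstack([cv2.resize(im[100:340,130:390],(400,369),interpolation=2),cv2.resize(c[100:200,270:370],(369,369),interpolation=2)]))
```

```text
14.65 [0.57072253 0.21723174 0.19657882] [-3.25853382e-04  8.20607817e-01  5.71490093e-01 -1.33348797e-03] 0.01742998247498372 [-0.56393469 -0.19701978  0.48105628]
[[0.347, 0.938, -0.003], [0.938, -0.347, -0.001], [-0.002, -0.002, -1.0]]
[ 409    0   28   61 1078] [422.83487941  28.46011132] [0.47873027 0.41693584 0.116     ]
[  35   79   64   76 1743] [ 72.00057372 119.09753299] [0.43608138 0.06242015 0.116     ]
[244 172  30  30 697] [258.78335725 186.53084648] [0.57033904 0.21832155 0.116     ]
```

View pics/s17.png

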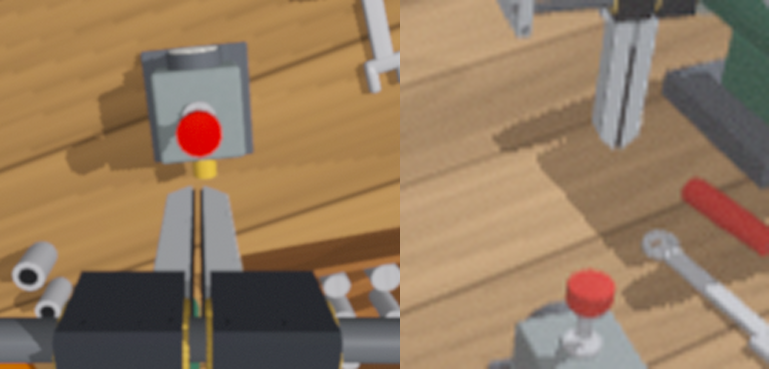

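>>> play_rows --pt "0 0 0 1 0.5 -20 0" --pt "0 0 0 1 0.5 -45 0" --pt "0 0 0 1 0.5 -70 0" --pt "0 0 0 1 0.5 -90 0" --pt "0 0 0 1 0.5 -100 0" --pt "0 0 0 1 0.5 -106 0" --pt "0 0 0 1 0.5 -106 0"

```text
clock: 15.33
tool_pos: [0.572, 0.2182, 0.0914]
eef_rot: [-0.0, 0.821, 0.571, -0.001]
force: [-0.3, -1.0, -0.8]
grip_width: 0.008
```

>>> play_rows --pt "0 0 0 0 0 -4 0" --pt "0 0 0 0 0 -8 0" --pt "0 0 0 0 0 -12 0" --pt "0 0 0 0 0 -12 0"

```text
clock: 15.67
tool_pos: [0.5735, 0.2192, 0.0806]
eef_rot: [0.0, 0.82, 0.572, 0.001]
force: [1.3, 1.0, 2.2]
grip_width: 0.005
```

Run:
```python
from h import *
im=manip.camera('wrist'); c=manip.camera('scene')
cv2.imwrite('pics/s18.png',np.hstack([cv2.resize(im[100:340,130:390],(400,369),interpolation=2),cv2.resize(c[120:220,270:370],(369,369),interpolation=2)]))
```

```text
(no output)
```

View pics/s18.png

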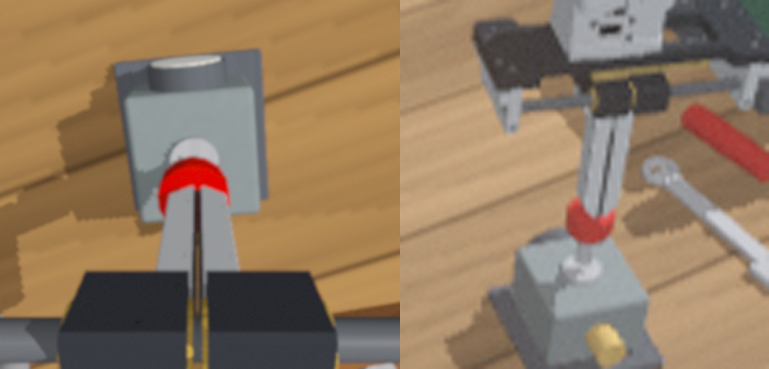

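>>> play_rows --pt "0 0 0 0 0 -4 0" --pt "0 0 0 0 0 -8 0" --pt "0 0 0 0 0 -12 0" --pt "0 0 0 0 0 -16 0" --pt "0 0 0 0 0 -18 0" --pt "0 0 0 0 0 -18 0"

```text
clock: 16.27
tool_pos: [0.5717, 0.2189, 0.0626]
eef_rot: [-0.0, 0.82, 0.572, -0.001]
force: [-3.6, -0.0, 7.3]
grip_width: 0.006
```

>>> play_rows --pt "0 0 0 0 0 -1.5 0" --pt "0 0 0 0 0 -3 0" --pt "0 0 0 0 0 -3 0"

```text
clock: 16.52
tool_pos: [0.5718, 0.2189, 0.0623]
eef_rot: [-0.0, 0.82, 0.572, -0.001]
force: [-7.5, -2.0, 20.0]
grip_width: 0.006
```

Firm stop (force up to 20 N without motion). Retreat.

>>> play_rows --pt "0 0 0 0 0 10 0" --pt "0 0 0 0 0 40 0" --pt "0 0 0 0 0 80 0" --pt "0 0 0 -20 0 120 0" --pt "0 0 0 -55 0 150 0" --pt "0 0 0 -90 0 170 0" --pt "0 0 0 -120 0 180 0" --pt "0 0 0 -120 0 180 0"

```text
clock: 17.18
tool_pos: [0.4492, 0.22, 0.2423]
eef_rot: [0.0, 0.82, 0.573, 0.002]
force: [1.2, -0.1, 0.2]
grip_width: 0.003
```

Run:
```python
from h import *
s=manip.read_state(); print(s['clock'],s['tool_pos'],s['force'])
im=manip.camera('wrist'); c=manip.camera('scene'); t=manip.camera('top')
cv2.imwrite('pics/s19.png',np.hstack([cv2.resize(c,(400,300)),cv2.resize(t,(400,300))]))
f=lambda i,a,b,n:cv2.resize(i[a:a+n,b:b+n],(390,390),interpolation=2)
cv2.imwrite('pics/s19c.png',np.hstack([f(c,150,280,75),f(c,190,130,75)]))
for n,i in (('scene',c),):
    a=i.astype(int);m=((a[...,2]>140)&(a[...,1]<90)&(a[...,0]<90)).astype(np.uint8)
    k,l,st,ce=cv2.connectedComponentsWithStats(m); print([(st[j].tolist(),ce[j].round(1).tolist()) for j in range(1,k) if st[j,4]>50])
```

```text
17.1833 [0.44920118 0.21995629 0.24233723] [ 1.1628441  -0.06406385  0.16073046]
[([346, 148, 27, 22, 200], [359.1, 157.8]), ([315, 179, 12, 12, 119], [320.3, 184.4]), ([205, 190, 27, 24, 221], [220.1, 202.3])]
```

View pics/s19.png

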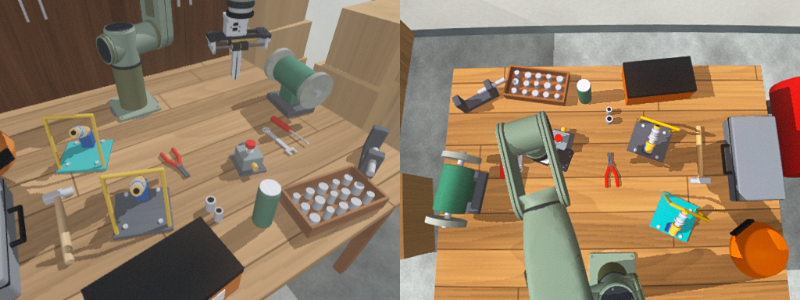

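View pics/s19c.png

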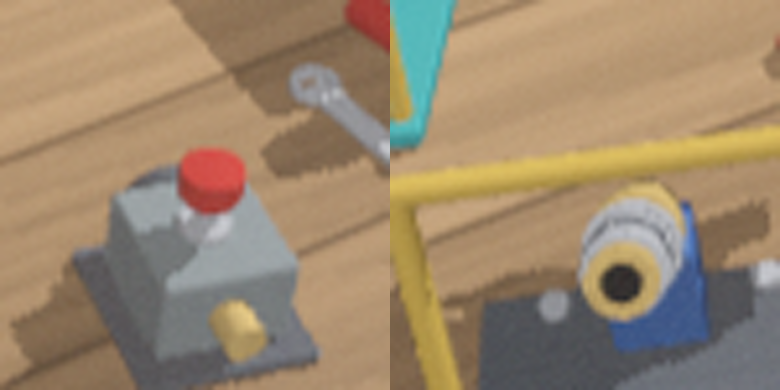

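The knob is back at its starting pixel (320.3, 184.4, against 320.3, 184.5 at the start). The sleeve is home, the tools haven't moved, and the arm touches nothing.

```bash
python3 -c "
from station import manip
print(manip.finish_job())"
```

```text
the job is handed in; nothing more can be done
None
```

The job is done in the order asked and handed in at about 17.3 s of the 58 s allowed.

- **Vent:** I gripped the red knob and pulled it up 18 mm to its outer stop. After release, the camera showed it staying out.
- **Sleeve:** On the grey stand, not the turquoise look-alike, I pulled the sleeve back about 14 mm. At the stop the force rose while the position held. I opened the fingers there and it snapped forward; the wrist view afterwards shows it home.
- **Air restored:** I pushed the knob down with closed fingers until it met a firm stop at 20 N. In the scene view it is back at its starting pixel, within 0.1 px.
- **Last checks:** The arm is clear, with almost no force on the tool. The loose tools are where they were, judging by the scene and top views, though the arm hides the screwdriver and wrench in the top view.

**What disagreed:**
- **Finger length:** The real fingertips end about 39 mm short of the reported tool point. I saw this in both the scene and wrist views, and closing the fingers above the knob confirmed it. I corrected for it in every move after that.
- **Arm compliance:** The arm gave way by several millimetres under load. I judged both end stops by force and measured position rather than by the commanded distance.

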